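Roll a cap strip down onto a well plate

ROBOT

A 7-joint arm with a two-finger parallel gripper is mounted at the origin on a cart in front of the work surface, level with it; the furniture and walls round the work are solid. World frame = base frame: x ahead of the robot, y to its left, z up, the work surface at z = 0. Lengths are in m, angles in rad, forces in N, time in s.
With the tool pointing down it reaches from about 0.425 to 0.925 m from the base axis. Payload 6.8 kg.
Tool frame: the origin (TCP) lies midway between the tips of the shut fingers; the grasp point (between the pads) lies 19 mm behind it; z points along the fingers, y is the line along which they close (so a half turn about z gives the same grasp; the last joint's range is limited). The gripper opens to 85 mm and grips with 20 to 120 N. Pads are 22 mm wide; open, the fingers measure 114 mm over their backs; the gripper's body (76 mm by 85 mm) begins 54 mm behind the grasp point. The pads swing forward as they close: fully open they stand 13 mm farther back than shut.
Start: joints at [1.125, 0.477, 0.022, 1.555, -0.011, 1.109, -0.083], TCP at [0.224, -0.637, 0.231] pointing down, gripper open.
Joint ranges: [-2.96, 2.96], [-0.34, 2.1], [-1.41, 1.46], [0.24, 2.44], [-1.37, 4.51], [0.17, 1.92], [-2.96, 2.96]. Speed limits (rad/s): [2.39, 2.39, 3.14, 3.14, 3.14, 3.14, 3.14].

INTERFACE

Orientations are given as a unit quaternion [w, x, y, z].
In Python, from plant import manip gives the robot as it stands. The module is installed in compiled form; this text tells all that it offers.
- The arm moves only by the tool jog_arm, never from a script. Its argument "deltas" is a list of rows, each a list of 7 numbers: the shift along the world's x, y, z in m, then the turn, a rotation vector about the world's x, y, z in degrees, then the closure, from 0 (fully open) to 1 (shut). In form: [[tx, ty, tz, ax, ay, az, claw], ...]. A call has 1 to 8 rows; each row shifts and turns the commanded pose from where the row before left it; what a row does not reach is not made up. A row lasts 1/12 s, in which the tool goes at most 41.7 mm and 7.16 degrees, less where a joint would pass 70% of its speed; a pose out of reach is approached as far as the arm can. A call with a gripper value outside its range is refused whole. The fingers move at their own pace and stop on an object; "force" is the grip in N (left out, the last holds). Time passes only in rows, so rows that do not move let the fingers close. It gives the time, the measured TCP pose, the force, the opening and the grip force at its end, in the units of the state.
- manip.get_obs(): the state, without advancing time (a new reading comes with each control period).
- manip.grab_frame(name): name is "scene" or "side" or "wrist"; returns the picture (384x512x3 uint8, red, green, blue); there is no depth.
- manip.camera_params(name): a dict with "K" (3x3 intrinsics, pixels), "xyz" and "rotation" of the camera in the world; the wrist camera has in their place "T_tool_cam" (4x4, takes a point from camera to tool coordinates, whose origin is the TCP and whose axes are the flange's). Camera axes: x right, y down, z forward; pixel columns grow to the right and rows downward; lengths in m; the calibration is good to about 2 mm. A picture is of the moment at which its call begins: read the wrist's pose just before it. camera_params takes no time and is no camera call.
- manip.job_done(): hands the job in; it is judged then, once.
The state is a dict: "clock": time; "joint_positions": joint angles; "joint_vel": joint speeds; "tau": joint torques, N m; "position": TCP position; "orientation": TCP orientation; "force": force on the tool from outside, world axes, zero at the start; "torque": the same for the moment, N m; "grip_width": finger opening in m; "grasp_force": force on a finger pad.
Only numpy, scipy, OpenCV 4.12 (cv2) and the standard library are available. Lean on these libraries where they do the work, as an engineer would, in place of code of your own. Each camera call takes 0.05 s, during which the arm holds its last target. There are 200 camera calls.

TASK

The strip of caps along the edge of the well plate is standing proud. Take the hand roller by its grip from its stand and roll it firmly along the strip until every cap is fully down, not lifting the roller off before the whole strip is seated and not pressing the caps with the gripper; then hang the roller upright in its stand again and let go. Leave the glass jar and the dropper bottle standing where they are.

Things in the scene. Friction and masses are not known exactly. Their poses are not given: they have to be found in the camera images.
- dock: Fixed aluminium dock, 130 x 176 x 10 mm, that holds a white well plate (110 x 150 mm, its top 32 mm over the desk). Origin: centre of its underside on the desk; x across the plate, y along its long edges and along the cap strip, z up.
- strip_right (a point): Middle of the end cap (cap_0) at the dock's -y end of the strip, at the height of its top once fully down (36 mm over the desk; at the start 4 to 5 mm higher). Strip: a straight grey row of eight linked flat caps on the plate's long edge at the dock's -x side, parallel to the dock's y, 144 x 22 mm; each cap 18 mm long, 4 mm thick.
- strip_left (a point): The same for the end cap (cap_7) at the dock's +y end of the strip, 126 mm from strip_right.
- stand: Fixed grey stand: foot 104 x 96 x 8 mm, two upright cheeks, tops 74 mm over the desk, 76 mm long along y, inner faces 54 mm apart along x. Origin: centre of its underside. The parked roller hangs between the cheeks: its guard plate lies on their tops, wheel 6 mm over the foot, roller axes along the stand's (either way round).
- roller_grip (a point): Centre of the black grip of the loose upright hand roller: 32 x 32 mm square, 58 mm tall, a 4 mm button on top. 97 mm above the underside of the unloaded wheel, 31 mm above the top of the guard plate. Parked, it is 111 mm above the desk over the stand's centre.
- roller_axle (a point): Centre of the roller's wheel, 75 mm below roller_grip when unloaded; rises towards the grip as the spring is pressed (up to 10 mm). The spring starts to give at 6 N and adds 1.2 N per mm: 12 N at 5 mm, 18 N at 10 mm, where it stops.
- jar_mid (a point): Centre (half-way up) of a small glass jar, 61 mm across and 60 mm tall, standing loose between dock and stand.
- drop_mid (a point): Centre (half-way up) of a white dropper bottle with a pointed cap, 51 mm across and 144 mm tall, standing loose behind the jar.
- cap_0 (a joint): Cap 0 of the strip (counted from strip_right): how far it has been pushed down, m; 0 stands 5 mm proud, 0.005 is fully down. Each cap slides straight down against 8 N of friction and stays where it is left.
- cap_1 (a joint): Cap 1 of the strip, likewise.
- cap_2 (a joint): Cap 2 of the strip, likewise.
- cap_3 (a joint): Cap 3 of the strip, likewise.
- cap_4 (a joint): Cap 4 of the strip, likewise.
- cap_5 (a joint): Cap 5 of the strip, likewise.
- cap_6 (a joint): Cap 6 of the strip, likewise.
- cap_7 (a joint): Cap 7 of the strip, likewise.
- roller: The hand roller, 0.25 kg: origin at the underside of its unloaded wheel; z up, x along the axle, y the way it rolls. From the top: grip; steel guard plate 72 (x) x 52 (y) x 6 mm, its underside 60 mm above the origin; sprung fork, 42 mm wide in x (48 over the axle ends); rubber wheel 44 mm in diameter, 26 mm wide.
Not all that is in view belongs to the job. Of the things that look like the dock, the larger one is meant.

How it is judged:
On the way, in this order (a step that is already met when the one before it is completed fails the run):
1. the roller is lifted out of its stand (z of roller_grip in the frame of stand above 0.15 m), for 0.1 s.
2. every cap of the strip is down, the roller still on the strip (value of joint each of cap_0, cap_1, cap_2, cap_3, cap_4, cap_5, cap_6, cap_7 above 0.0035 m and z of roller_axle in the frame of dock below 0.075 m), for 0.05 s.
At the end, for the whole second after the job is handed in: All eight caps are down (at most 1.5 mm proud) and the roller is released, at rest and upright (within 0.1 rad) in its stand: grip centre within 12 mm across and 20 mm along the slot of the stand's centre and 106 to 116 mm above the desk (value of joint each of cap_0, cap_1, cap_2, cap_3, cap_4, cap_5, cap_6, cap_7 above 0.0035 m and z of roller_grip in the frame of stand between 0.106 and 0.116 m and x of roller_grip in the frame of stand between -0.012 and 0.012 m and y of roller_grip in the frame of stand between -0.02 and 0.02 m and angle between roller's own z axis and vertical below 0.1 rad and linear speed of roller below 0.02 m/s); the robot touches nothing.
It fails at once if the roller is lifted (axle more than 17 mm above its height on the seated strip) while some caps are down and others are not (value of joint any of cap_0, cap_1, cap_2, cap_3, cap_4, cap_5, cap_6, cap_7 above 0.0035 m and not (value of joint each of cap_0, cap_1, cap_2, cap_3, cap_4, cap_5, cap_6, cap_7 above 0.0035 m) and z of roller_axle in the frame of dock above 0.075 m).
It fails at once if the gripper or arm presses on the dock, plate or caps (contact force between any of the fingers, the arm and dock above 2 N).
It fails at once if the jar or dropper bottle is moved more than 30 mm (distance of any of jar_mid, drop_mid from where it was at the start of the episode above 0.03 m).
It also fails if it takes over 61 s, if anything falls off the work surface, if the arm or the gripper's body presses on something with over 40 N, if the wrist force passes 120 N, or if a joint passes its speed limit or range.

## Working session

There is one attempt and no reset: what is moved stays moved. The work goes in short steps, Python scripts to look and compute and a tool call to move; the robot and the scene stay as the last step left them, time stands still between calls to the robot, and variables do not carry over. Pictures are saved under pics/ and viewed, at most 10 in all, crops included, and the job is handed in when it is done.

Besides the shell and the picture viewer there is one more tool, called after "Call:" as name(argument=value, ...), one argument or row to a line, values as JSON. jog_arm: Moves the arm, as the interface text tells. Its arguments: {"type":"object","properties":{"deltas":{"type":"array"},"force":{"type":"number"}},"required":["deltas"]}

```bash
mkdir -p pics; cat > h.py <<'E'
from plant import manip
import numpy as np, cv2
def cam(n):
    p=manip.camera_params(n); return np.array(p["K"]),np.array(p["xyz"]),p["rotation"]
E
python3 - <<'E'
from h import *
for n in ("scene","side"):
    im=manip.grab_frame(n); cv2.imwrite(f"pics/{n}0.png",im[:,:,::-1]); print(n,manip.camera_params(n))
print(manip.camera_params("wrist")); print(manip.get_obs())
E
```

```text
scene {'K': array([[458.06581143,   0.        , 263.43139868],
       [  0.        , 458.06581143, 195.20161347],
       [  0.        ,   0.        ,   1.        ]]), 'xyz': array([-0.0327446 ,  0.53342137,  0.69818082]), 'rotation': array([ 0.16781436, -0.35217198,  0.82285465, -0.41318696])}
side {'K': array([[454.87556294,   0.        , 243.42023125],
       [  0.        , 454.87556294, 189.00853209],
       [  0.        ,   0.        ,   1.        ]]), 'xyz': array([0.19854925, 0.76764018, 0.56116081]), 'rotation': array([ 0.09808843, -0.18072422,  0.84175247, -0.49916951])}
{'K': array([[286.86834777,   0.        , 258.70599147],
       [  0.        , 286.86834777, 192.33590822],
       [  0.        ,   0.        ,   1.        ]]), 'T_tool_cam': array([[-5.63950231e-04, -9.60385050e-01, -2.78675865e-01,
         7.00991098e-02],
       [ 9.99999457e-01, -7.85778734e-04,  6.84308359e-04,
         6.43005475e-04],
       [-8.76177085e-04, -2.78675328e-01,  9.60384972e-01,
        -1.42689133e-01],
       [ 0.00000000e+00,  0.00000000e+00,  0.00000000e+00,
         1.00000000e+00]])}
{'clock': 0.1, 'joint_positions': array([ 1.12486456,  0.47766885,  0.0223771 ,  1.55635081, -0.01151383,
        1.10931536, -0.08307595]), 'joint_vel': array([-8.77216523e-04, -1.48247304e-03, -7.59507180e-05, -2.50480350e-03,
        5.87566923e-05, -1.09763995e-03,  3.59414381e-04]), 'tau': array([ 4.28752508e-03, -5.97756994e+01,  1.61373217e+00, -2.81950450e+01,
        1.28920359e-02,  5.10897866e-03, -5.83513696e-06]), 'position': array([ 0.22351887, -0.63634989,  0.23045694]), 'orientation': array([-7.83220588e-04,  9.85766665e-01,  1.68117316e-01, -1.94023635e-04]), 'force': array([-0.91279485, -0.14716428, -0.34305389]), 'torque': array([-0.0351565 , -0.007775  , -0.00202907]), 'grasp_force': 0.0, 'grip_width': 0.0856701931963547}
```

View pics/scene0.png

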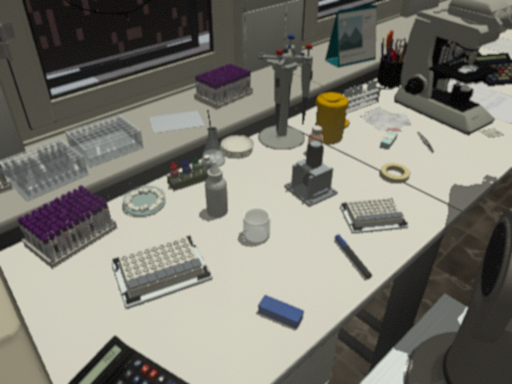

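View pics/side0.png

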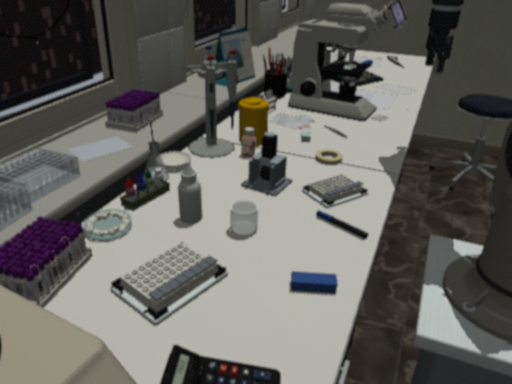

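The larger dock is at scene (160,268) and side (170,280). The small decoy dock is at scene (375,215). The roller stands in its stand at scene (313,175) and side (268,170). The yellow pot (332,115) and the small bottle behind the roller (317,132) are not the roller. The jar is at (256,226) and the dropper at (216,192). Next is one close crop to confirm.

```bash
python3 - <<'E'
import cv2,numpy as np
s=cv2.imread("pics/scene0.png");d=cv2.imread("pics/side0.png")
def c(i,x,y,w,h,k): return cv2.resize(i[y:y+h,x:x+w],None,fx=k,fy=k,interpolation=cv2.INTER_CUBIC)
a=np.hstack([c(s,105,225,110,80,3.6363636),c(d,105,235,130,90,400/130)[:290]][:1]+[cv2.resize(d[235:315,105:235],(400,291),interpolation=cv2.INTER_CUBIC)[:290] if 0 else c(d,108,240,120,80,10/3)[:267]][:0])
A=c(s,105,228,110,80,3.6363636)[:290]; B=c(d,108,240,110,80,3.6363636)[:290]
C=c(s,270,125,110,80,3.6363636)[:290]; D=c(d,225,125,110,80,3.6363636)[:290]
cv2.imwrite("pics/crop1.png",np.vstack([np.hstack([A,B]),np.hstack([C,D])])); print(A.shape)
E
```

```text
(290, 400, 3)
```

View pics/crop1.png

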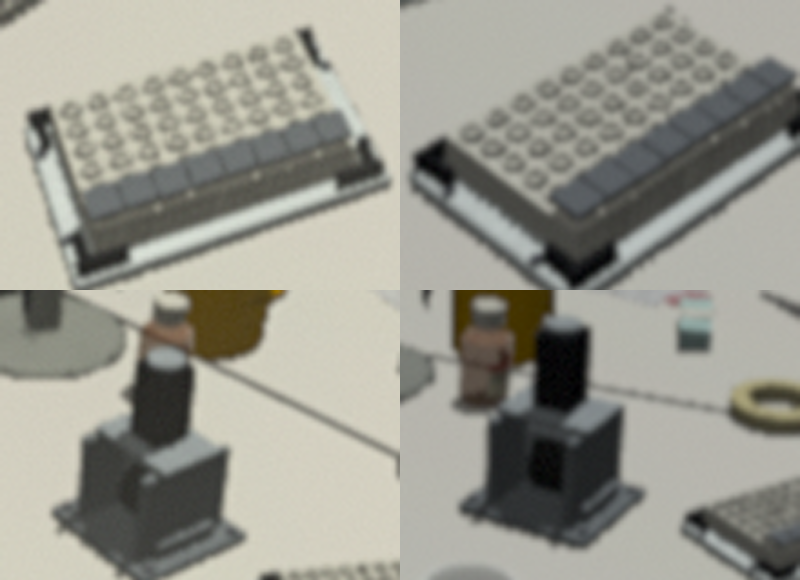

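The crop confirms it: the large dock has its grey strip on the robot-facing edge, and the roller hangs in the stand with the black grip up. Next I triangulate.

```bash
cat >> h.py <<'E'
from scipy.spatial.transform import Rotation as R
def cam2(n):
    K,x,q=cam(n); q=np.array(q); return K,x,R.from_quat(q[[1,2,3,0]]).as_matrix()
def ray(n,uv):
    K,x,M=cam2(n); return x,M@np.linalg.solve(K,[*uv,1])
def onz(n,uv,z):
    x,d=ray(n,uv); return x+d*(z-x[2])/d[2]
def proj(n,p):
    K,x,M=cam2(n); c=K@(M.T@(np.array(p)-x)); return c[:2]/c[2]
def tri(a,b):
    (x,d),(y,e)=ray("scene",a),ray("side",b)
    s=np.linalg.lstsq(np.c_[d,-e],y-x,rcond=None)[0]; p,q=x+d*s[0],y+e*s[1]
    return (p+q)/2,np.linalg.norm(p-q)
E
python3 - <<'E'
from h import *
np.set_printoptions(precision=4,suppress=True)
k=110/400
S=lambda o,p:np.array(o)+k*np.array(p)
oA,oB,oC,oD=(105,228),(108,240),(270,125),(225,125)
L=[("capL",(105,205),(175,197),oA,oB,.0405),("capR",(333,127),(370,75),oA,oB,.0405),
("footL",(55,222),(60,218),oC,oD,.008),("footB",(155,290),(183,255),oC,oD,.008),("footR",(243,247),(243,203),oC,oD,.008),
("button",(168,65),(165,33),oC,oD,.144),]
for n,a,b,o,p,z in L:
    print(n,onz("scene",S(o,a),z),onz("side",S(p,b),z),*tri(S(o,a),S(p,b)))
for n,a,b,z in [("jar",(256,212),(244,208),.06),("jarb",(256,236),(243,230),.0)]: print(n,onz("scene",a,z),onz("side",b,z),tri(a,b))
for n,a,b,z in [("drop",(214,171),(190,168),.144),]: print(n,onz("scene",a,z),onz("side",b,z),tri(a,b))
E
```

```text
capL [0.5527 0.2928 0.0405] [0.557  0.2932 0.0405] [0.5583 0.2905 0.0363] 0.0028289691433816305
capR [0.5167 0.1727 0.0405] [0.5176 0.1758 0.0405] [0.5208 0.17   0.0355] 0.00018418602639058723
footL [ 0.6073 -0.1785  0.008 ] [ 0.6079 -0.1729  0.008 ] [ 0.6136 -0.1856  0.0008] 0.000615179133639937
footB [ 0.5076 -0.1714  0.008 ] [ 0.511  -0.1603  0.008 ] [ 0.5205 -0.1882 -0.0085] 0.0001826138613310231
footR [ 0.4977 -0.2529  0.008 ] [ 0.4981 -0.25    0.008 ] [ 0.5002 -0.2568  0.0044] 0.00029655911364334284
button [ 0.552  -0.2189  0.144 ] [ 0.5496 -0.2109  0.144 ] [ 0.5546 -0.223   0.1399] 0.0024092741388250824
jar [ 0.5353 -0.0071  0.06  ] [0.5228 0.0074 0.06  ] (array([ 0.5311, -0.0052,  0.0567]), np.float64(0.01110053154716944))
jarb [0.5262 0.0011 0.    ] [0.5262 0.0027 0.    ] (array([ 0.5277, -0.0004, -0.0021]), np.float64(0.00034269601618779614))
drop [0.624  0.0342 0.144 ] [0.6334 0.0364 0.144 ] (array([0.64 , 0.023, 0.134]), np.float64(0.0054154900349049585))
```

Call:
jog_arm(
  deltas=[
    [0.023, 0.03, 0, 0, 0, -1.8, 0],
    [0.023, 0.03, 0, 0, 0, -1.8, 0],
    [0.023, 0.03, 0, 0, 0, -1.8, 0],
    [0.023, 0.03, 0, 0, 0, -1.8, 0],
    [0.023, 0.03, 0, 0, 0, -1.8, 0],
    [0.023, 0.03, 0, 0, 0, -1.8, 0],
    [0.023, 0.03, 0, 0, 0, -1.8, 0],
    [0.023, 0.03, 0, 0, 0, -1.8, 0],
  ],
  force=60,
)

```text
clock: 0.77
position: [0.4083, -0.3951, 0.2311]
orientation: [-0.0, 0.999, 0.042, -0.0]
force: [0.4, -0.1, -0.1]
grip_width: 0.0851
grasp_force: 0.0
```

Call:
jog_arm(
  deltas=[
    [0.024, 0.03, 0, 0, 0, -1.8, 0],
    [0.024, 0.03, 0, 0, 0, -1.8, 0],
    [0.024, 0.03, 0, 0, 0, -1.8, 0],
    [0.024, 0.03, 0, 0, 0, -1.8, 0],
    [0.024, 0.03, 0, 0, 0, -1.8, 0],
    [0.023, 0.03, 0, 0, 0, -1.8, 0],
    [0, 0, 0, 0, 0, 0, 0],
    [0, 0, 0, 0, 0, 0, 0],
  ],
)

```text
clock: 1.43
position: [0.5519, -0.2137, 0.2308]
orientation: [-0.001, 0.999, -0.048, -0.0]
force: [-0.1, -0.3, -0.5]
grip_width: 0.0855
grasp_force: 0.0
```

```bash
cat >> h.py <<'E'
def tool():
    o=manip.get_obs(); q=o["orientation"]; return np.array(o["position"]),R.from_quat(q[[1,2,3,0]]).as_matrix(),o
def wrist(f):
    p,M,o=tool(); T=np.array(manip.camera_params("wrist")["T_tool_cam"]); np.savez(f[:-4]+".npz",x=p+M@T[:3,3],M=M@T[:3,:3],p=p,Mt=M)
    im=manip.grab_frame("wrist"); cv2.imwrite(f,im[:,:,::-1]); return p,M,o
def won(f,uv,z):
    d=np.load(f[:-4]+".npz"); K=np.array(manip.camera_params("wrist")["K"]); r=d["M"]@np.linalg.solve(K,[*uv,1]); return d["x"]+r*(z-d["x"][2])/r[2]
def wproj(f,P):
    d=np.load(f[:-4]+".npz"); K=np.array(manip.camera_params("wrist")["K"]); c=K@(d["M"].T@(np.array(P)-d["x"])); return c[:2]/c[2]
def yaw(M): return np.degrees(np.arctan2(M[1,1],M[0,1]))
E
python3 - <<'E'
from h import *
p,M,o=wrist("pics/w1.png"); print(p,M,yaw(M),o["clock"],o["joint_positions"])
print(wproj("pics/w1.png",[.551,-.215,.144]))
E
```

```text
[ 0.55194969 -0.21373964  0.23076472] [[ 9.95370142e-01 -9.61149485e-02 -4.43433564e-04]
 [-9.61143630e-02 -9.95369583e-01  1.19297759e-03]
 [-5.56043261e-04 -1.14483394e-03 -9.99999190e-01]] -95.51549895557078 1.4333 [ 0.34737882  0.34561959 -0.10499998  1.75500863  0.03988013  1.04379056
 -1.43860418]
[259.20707016 197.75050025]
```

View pics/w1.png

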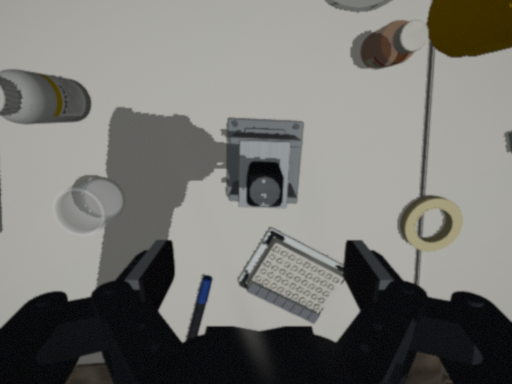

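The wrist picture shows the stand centred at about (265,165) with the grip button at about (265,188), nearly aligned with the tool. An enlarged crop will give position and yaw.

```bash
python3 - <<'E'
import cv2
i=cv2.imread("pics/w1.png")[110:215,215:315]; cv2.imwrite("pics/w1c.png",cv2.resize(i,None,fx=5.5,fy=5.5,interpolation=cv2.INTER_CUBIC))
E
```

```text
(no output)
```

View pics/w1c.png

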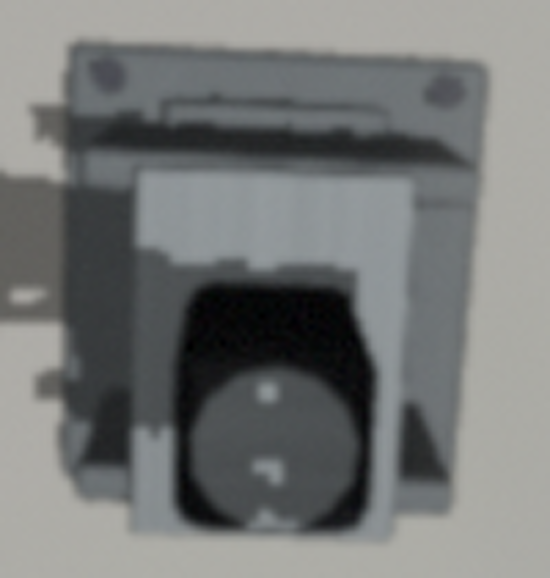

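```bash
python3 - <<'E'
from h import *
np.set_printoptions(precision=4,suppress=True)
f="pics/w1.png"
g=lambda u,v,z:won(f,(215+u/5.5,110+v/5.5),z)
P=[g(135,170,.08),g(413,180,.08),g(392,540,.08),g(130,532,.08)]
F=[g(72,43,.008),g(487,65,.008)]
print(np.array(P),sum(P)/4); 
for a,b in((0,1),(3,2),(1,2),(0,3)): d=P[b]-P[a]; print(np.linalg.norm(d),np.degrees(np.arctan2(d[1],d[0])))
d=F[1]-F[0]; print(F,np.linalg.norm(d),np.degrees(np.arctan2(d[1],d[0])))
u=d/np.linalg.norm(d); n=np.array([u[1],-u[0],0]); 
print("stand c", (F[0]+F[1])/2+n*.052,(F[0]+F[1])/2-n*.052)
print("button",g(275,448,.144))
E
```

```text
[[ 0.5931 -0.1991  0.08  ]
 [ 0.5863 -0.2499  0.08  ]
 [ 0.5166 -0.2412  0.08  ]
 [ 0.5232 -0.19    0.08  ]] [ 0.5548 -0.2201  0.08  ]
0.051257243633170045 -97.58314037517125
0.051557438492181626 -97.38058569324694
0.07027443943590314 172.83060123407083
0.07045518087605525 172.5856731201827
[array([ 0.6153, -0.1828,  0.008 ]), array([ 0.6016, -0.2751,  0.008 ])] 0.09339313446640805 -98.48911414940447
stand c [ 0.557  -0.2213  0.008 ] [ 0.6599 -0.2366  0.008 ]
button [ 0.556  -0.2203  0.144 ]
```

Call:
jog_arm(
  deltas=[
    [0.003, -0.006, -0.01, 0, 0, -2, 0],
    [0, 0, -0.028, 0, 0, 0, 0],
    [0, 0, -0.03, 0, 0, 0, 0],
    [0, 0, -0.03, 0, 0, 0, 0],
    [0, 0, -0.025, 0, 0, 0, 0],
    [0, 0, -0.015, 0, 0, 0, 0],
    [0, 0, 0, 0, 0, 0, 0],
    [0, 0, 0, 0, 0, 0, 0],
  ],
)

```text
clock: 2.15
position: [0.5522, -0.2245, 0.0928]
orientation: [0.0, 0.998, -0.07, -0.001]
force: [1.2, -0.5, 0.9]
grip_width: 0.0852
grasp_force: 0.0
```

Call:
jog_arm(
  deltas=[
    [0, 0, 0, 0, 0, 0, 0.4],
    [0, 0, 0, 0, 0, 0, 0.6],
    [0, 0, 0, 0, 0, 0, 0.8],
    [0, 0, 0, 0, 0, 0, 1],
    [0, 0, 0, 0, 0, 0, 1],
    [0, 0, 0, 0, 0, 0, 1],
    [0, 0, 0, 0, 0, 0, 1],
  ],
  force=80,
)

```text
clock: 2.73
position: [0.5547, -0.2225, 0.0946]
orientation: [-0.0, 0.998, -0.068, 0.001]
force: [-1.2, 2.6, 5.6]
grip_width: 0.031
grasp_force: 80.0
```

Call:
jog_arm(
  deltas=[
    [0, 0, 0.012, 0, 0, 0, 1],
    [0, 0, 0.025, 0, 0, 0, 1],
    [0, 0, 0.03, 0, 0, 0, 1],
    [0, 0, 0.03, 0, 0, 0, 1],
    [0, 0, 0.03, 0, 0, 0, 1],
    [0, 0, 0.015, 0, 0, 0, 1],
    [0, 0, 0, 0, 0, 0, 1],
    [0, 0, 0, 0, 0, 0, 1],
  ],
)

```text
clock: 3.4
position: [0.5536, -0.223, 0.2359]
orientation: [0.0, 0.998, -0.068, 0.001]
force: [-0.6, 0.1, -2.5]
grip_width: 0.0312
grasp_force: 79.9
```

```bash
python3 - <<'E'
from h import *
p,M,o=tool(); print(p,yaw(M),M[2],o["clock"],o["force"],o["grip_width"],o["joint_positions"])
i=manip.grab_frame("side")[90:240,170:370,::-1]; s=manip.grab_frame("scene")[90:240,215:415,::-1]
cv2.imwrite("pics/l1.png",cv2.resize(np.hstack([i,s]),None,fx=2,fy=2,interpolation=cv2.INTER_CUBIC))
E
```

```text
[ 0.55362802 -0.22300814  0.23593246] -97.8526379533288 [ 1.18254908e-03  4.56473639e-04 -9.99999197e-01] 3.4 [-0.57666404  0.05254577 -2.50113278] 0.031172755872482253 [ 0.35170981  0.3472113  -0.09362053  1.73994021  0.03692695  1.0549044
 -1.46238751]
```

View pics/l1.png

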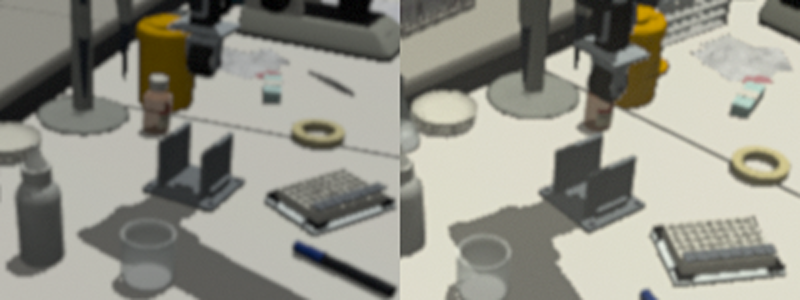

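The roller is held upright, clear of the empty stand (side view, roller at about (205,45) in the crop). I move near the strip and look from there.

Call:
jog_arm(
  deltas=[
    [-0.007, 0.037, 0, 0, 0, -1, 1],
    [-0.007, 0.037, 0, 0, 0, -1, 1],
    [-0.007, 0.037, 0, 0, 0, -1, 1],
    [-0.007, 0.037, 0, 0, 0, -1, 1],
    [-0.007, 0.037, 0, 0, 0, -1, 1],
    [-0.007, 0.037, 0, 0, 0, -1, 1],
    [-0.007, 0.037, 0, 0, 0, -1, 1],
    [-0.007, 0.037, 0, 0, 0, -1, 1],
  ],
)

```text
clock: 4.17
position: [0.4958, 0.0744, 0.2336]
orientation: [0.001, 0.99, -0.138, -0.002]
force: [0.5, -0.0, -2.2]
grip_width: 0.0315
grasp_force: 80.2
```

Call:
jog_arm(
  deltas=[
    [-0.006, 0.037, 0, 0, 0, -1, 1],
    [-0.006, 0.037, 0, 0, 0, -1, 1],
    [-0.006, 0.037, 0, 0, 0, 0, 1],
    [-0.006, 0.035, 0, 0, 0, 0, 1],
    [0, 0, 0, 0, 0, 0, 1],
    [0, 0, 0, 0, 0, 0, 1],
    [0, 0, 0, 0, 0, 0, 1],
  ],
)

```text
clock: 4.75
position: [0.473, 0.2181, 0.2337]
orientation: [0.001, 0.988, -0.155, -0.001]
force: [0.4, -1.2, -2.1]
grip_width: 0.0309
grasp_force: 80.5
```

```bash
python3 - <<'E'
from h import *
p,M,o=wrist("pics/w2.png"); print(p,yaw(M),o["clock"],o["force"],o["joint_positions"])
for q in ([.517,.174,.041],[.555,.293,.041]): print(wproj("pics/w2.png",q))
E
```

```text
[0.47301472 0.21807317 0.23373333] -107.83390528511627 4.75 [ 0.35439131 -1.23780004 -2.1089353 ] [-0.27008334  0.24410019 -0.32972876  1.89781526  0.09228895  1.01762427
 -2.52161302]
[282.32279638 122.84885528]
[172.43212324 123.17237706]
```

View pics/w2.png

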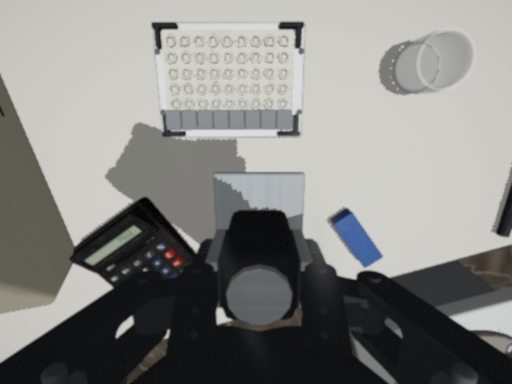

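The strip runs from (165,120) to (293,119) in the wrist picture, with its row centre at v≈120. The roller plate sits square to it.

```bash
python3 - <<'E'
from h import *
f="pics/w2.png"
L=won(f,(173,120.3),.041);Rr=won(f,(285,119.5),.041); d=L-Rr
print(L,Rr,np.linalg.norm(d),np.degrees(np.arctan2(d[1],d[0])))
# dock outline at z=.01
for uv in ((163,136),(300,136),(303,22),(152,23)): print(won(f,uv,.01))
# roller button & plate
z=.2337+.0165
print("button",won(f,(259,293),z+.033),"plateedge",won(f,(214,173),z-.031),won(f,(304,172.5),z-.031))
p,M,o=tool(); print("tool x axis",M[:,0])
i=cv2.imread(f)[98:143,150:310]; cv2.imwrite("pics/w2c.png",cv2.resize(i,None,fx=5,fy=5,interpolation=cv2.INTER_CUBIC))
E
```

```text
[0.55773658 0.29116172 0.041     ] [0.5196104  0.17005816 0.041     ] 0.1269632960340897 72.5248014994869
[0.5454611  0.31934551 0.01      ]
[0.492571   0.15540605 0.01      ]
[0.61433661 0.11798077 0.01      ]
[0.66578513 0.28126146 0.01      ]
button [0.47678334 0.21576831 0.2832    ] plateedge [0.51497732 0.22965419 0.2192    ] [0.4997771  0.18166693 0.2192    ]
tool x axis [ 0.95138594 -0.30799774 -0.00147544]
```

View pics/w2c.png

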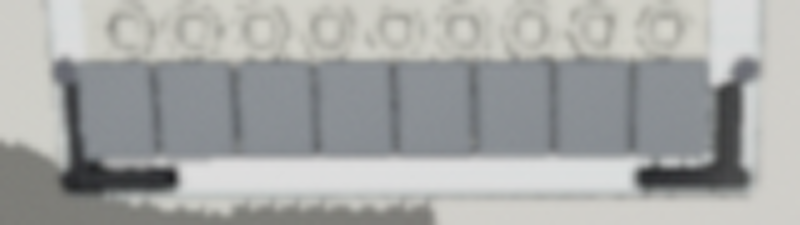

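Call:
jog_arm(
  deltas=[
    [0.023, -0.023, -0.02, 0, 0, 0.3, 1],
    [0.023, -0.023, -0.02, 0, 0, 0, 1],
    [0, 0, -0.03, 0, 0, 0, 1],
    [0, 0, -0.025, 0, 0, 0, 1],
    [0, 0, -0.007, 0, 0, 0, 1],
    [0, 0, 0, 0, 0, 0, 1],
    [0, 0, 0, 0, 0, 0, 1],
  ],
)

```text
clock: 5.38
position: [0.52, 0.1727, 0.1338]
orientation: [0.0, 0.988, -0.153, 0.0]
force: [-0.7, 0.3, -1.8]
grip_width: 0.0314
grasp_force: 80.4
```

```bash
python3 - <<'E'
from h import *
p,M,o=tool(); print(p,yaw(M),o["clock"],o["force"],o["joint_positions"])
s=manip.grab_frame("side")[200:340,80:280,::-1]; i=manip.grab_frame("scene")[170:310,90:290,::-1]
cv2.imwrite("pics/r1.png",cv2.resize(np.hstack([s,i]),None,fx=2,fy=2,interpolation=cv2.INTER_CUBIC))
E
```

```text
[0.51996721 0.17265543 0.13380605] -107.59040881757916 5.3833 [-0.73245922  0.31051623 -1.8150127 ] [-0.21066654  0.40221364 -0.27812519  1.93604839  0.14733155  0.82277735
 -2.44601944]
```

View pics/r1.png

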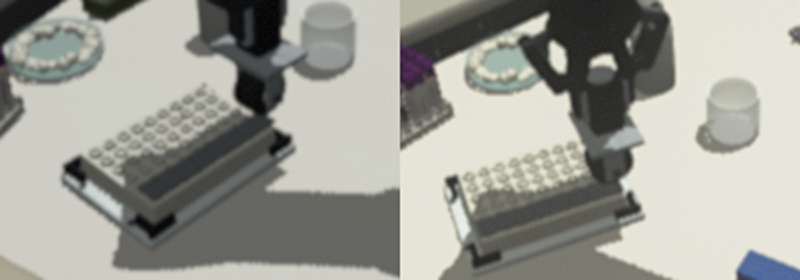

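The wheel hangs over the right end cap, in line with the strip. I press down now.

Call:
jog_arm(
  deltas=[
    [0, 0, -0.009, 0, 0, 0, 1],
    [0, 0, -0.004, 0, 0, 0, 1],
    [0, 0, -0.004, 0, 0, 0, 1],
    [0, 0, -0.002, 0, 0, 0, 1],
    [0, 0, 0, 0, 0, 0, 1],
    [0, 0, 0, 0, 0, 0, 1],
  ],
)

```text
clock: 5.98
position: [0.5204, 0.1735, 0.1154]
orientation: [-0.0, 0.988, -0.153, 0.001]
force: [-2.2, -1.1, 7.9]
grip_width: 0.0314
grasp_force: 81.9
```

Call:
jog_arm(
  deltas=[
    [0, 0, -0.003, 0, 0, 0, 1],
    [0, 0, -0.003, 0, 0, 0, 1],
    [0, 0, 0, 0, 0, 0, 1],
    [0, 0, 0, 0, 0, 0, 1],
  ],
)

```text
clock: 6.32
position: [0.5204, 0.1733, 0.1098]
orientation: [-0.0, 0.988, -0.153, 0.001]
force: [-2.7, -2.2, 13.8]
grip_width: 0.0313
grasp_force: 82.4
```

Call:
jog_arm(
  deltas=[
    [0.0018, 0.0057, -0.001, 0, 0, 0, 1],
    [0.0018, 0.0057, 0, 0, 0, 0, 1],
    [0.0018, 0.0057, 0, 0, 0, 0, 1],
    [0.0018, 0.0057, 0, 0, 0, 0, 1],
    [0.0018, 0.0057, 0, 0, 0, 0, 1],
    [0.0018, 0.0057, 0, 0, 0, 0, 1],
    [0.0018, 0.0057, 0, 0, 0, 0, 1],
  ],
)

```text
clock: 6.9
position: [0.5331, 0.2127, 0.109]
orientation: [0.0, 0.988, -0.153, 0.001]
force: [-2.7, -1.9, 13.1]
grip_width: 0.0312
grasp_force: 82.5
```

Call:
jog_arm(
  deltas=[
    [0.0018, 0.0057, 0, 0, 0, 0, 1],
    [0.0018, 0.0057, 0, 0, 0, 0, 1],
    [0.0018, 0.0057, 0, 0, 0, 0, 1],
    [0.0018, 0.0057, 0, 0, 0, 0, 1],
    [0.0018, 0.0057, 0, 0, 0, 0, 1],
    [0.0018, 0.0057, 0, 0, 0, 0, 1],
    [0.0018, 0.0057, 0, 0, 0, 0, 1],
  ],
)

```text
clock: 7.48
position: [0.5463, 0.254, 0.1095]
orientation: [-0.001, 0.988, -0.153, 0.001]
force: [-1.8, -1.2, 14.3]
grip_width: 0.0311
grasp_force: 82.4
```

```bash
python3 - <<'E'
from h import *
p,M,o=tool(); print(p,yaw(M),M[2],o["force"],o["torque"],o["joint_positions"][6])
E
```

```text
[0.54630744 0.25395832 0.10947002] -107.56069897034197 [ 0.00256162 -0.00220612 -0.99999429] [-1.81930953 -1.15442691 14.31322994] [-0.71474495  0.70543991 -0.03569778] -2.569412525653804
```

Call:
jog_arm(
  deltas=[
    [0.0018, 0.0057, 0, 0, 0, 0, 1],
    [0.0018, 0.0057, -0.001, 0, 0, 0, 1],
    [0.0018, 0.0057, 0, 0, 0, 0, 1],
    [0.0018, 0.0057, 0, 0, 0, 0, 1],
    [0.0018, 0.0057, 0, 0, 0, 0, 1],
    [0.0018, 0.0057, 0, 0, 0, 0, 1],
    [0.0018, 0.0057, 0, 0, 0, 0, 1],
    [0, 0, 0, 0, 0, 0, 1],
  ],
)

```text
clock: 8.15
position: [0.5598, 0.2963, 0.1094]
orientation: [-0.003, 0.988, -0.152, 0.002]
force: [-0.2, 1.1, 12.0]
grip_width: 0.0309
grasp_force: 82.4
```

Call:
jog_arm(
  deltas=[
    [0, 0, -0.001, 0, 0, 0, 1],
    [-0.003, -0.0095, 0, 0, 0, 0, 1],
    [-0.003, -0.0095, 0, 0, 0, 0, 1],
    [-0.003, -0.0095, 0, 0, 0, 0, 1],
    [-0.003, -0.0095, 0, 0, 0, 0, 1],
    [-0.003, -0.0095, 0, 0, 0, 0, 1],
    [-0.003, -0.0095, 0, 0, 0, 0, 1],
    [-0.003, -0.0095, 0, 0, 0, 0, 1],
  ],
)

```text
clock: 8.82
position: [0.5386, 0.2285, 0.1083]
orientation: [-0.002, 0.988, -0.152, 0.002]
force: [-0.7, 1.3, 13.1]
grip_width: 0.0315
grasp_force: 82.5
```

Call:
jog_arm(
  deltas=[
    [-0.003, -0.0095, 0, 0, 0, 0, 1],
    [-0.003, -0.0095, 0, 0, 0, 0, 1],
    [-0.003, -0.0095, 0, 0, 0, 0, 1],
    [-0.003, -0.0095, 0, 0, 0, 0, 1],
    [-0.003, -0.0095, 0, 0, 0, 0, 1],
    [0, 0, 0, 0, 0, 0, 1],
    [0, 0, 0, 0, 0, 0, 1],
  ],
)

```text
clock: 9.4
position: [0.5233, 0.1796, 0.1079]
orientation: [-0.001, 0.988, -0.153, 0.002]
force: [-0.9, 0.4, 14.5]
grip_width: 0.0314
grasp_force: 82.6
```

```bash
python3 - <<'E'
from h import *
p,M,o=wrist("pics/w3.png"); print(p,yaw(M),M[2],o["force"])
s=manip.grab_frame("side")[225:325,100:240,::-1];i=manip.grab_frame("scene")[215:315,100:240,::-1]
cv2.imwrite("pics/r2.png",cv2.resize(np.hstack([s,i]),None,fx=2.85,fy=2.85,interpolation=cv2.INTER_CUBIC))
E
```

```text
[0.52334262 0.17964104 0.10785328] -107.58579749389123 [ 0.00367626 -0.00320982 -0.99998809] [-0.89375188  0.44797354 14.54552091]
```

View pics/r2.png

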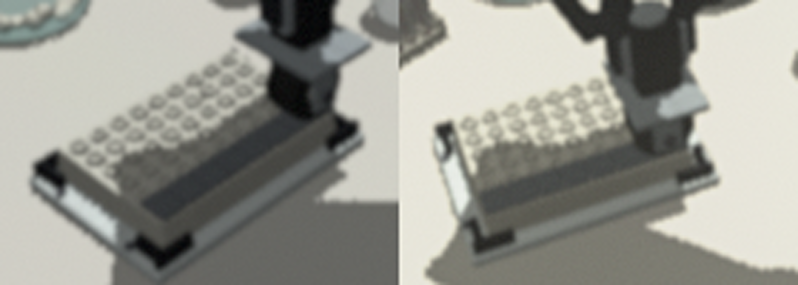

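The strip now looks low and even from end to end. Spring force against tool height puts the wheel underside at about 36 mm, i.e. seated. One more slightly firmer pass for safety.

Call:
jog_arm(
  deltas=[
    [-0.0018, -0.0057, -0.001, 0, 0, 0, 1],
    [-0.0015, -0.005, 0, 0, 0, 0, 1],
    [0, 0, 0, 0, 0, 0, 1],
    [0.0024, 0.0076, 0, 0, 0, 0, 1],
    [0.0024, 0.0076, 0, 0, 0, 0, 1],
    [0.0024, 0.0076, 0, 0, 0, 0, 1],
    [0.0024, 0.0076, 0, 0, 0, 0, 1],
    [0.0024, 0.0076, 0, 0, 0, 0, 1],
  ],
)

```text
clock: 10.22
position: [0.5324, 0.208, 0.107]
orientation: [-0.002, 0.988, -0.152, 0.002]
force: [-2.5, -0.5, 15.5]
grip_width: 0.0311
grasp_force: 82.8
```

Call:
jog_arm(
  deltas=[
    [0.0024, 0.0076, 0, 0, 0, 0, 1],
    [0.0024, 0.0076, 0, 0, 0, 0, 1],
    [0.0024, 0.0076, 0, 0, 0, 0, 1],
    [0.0024, 0.0076, 0, 0, 0, 0, 1],
    [0.0024, 0.0076, 0, 0, 0, 0, 1],
    [0.0024, 0.0076, 0, 0, 0, 0, 1],
    [0.0024, 0.0076, 0, 0, 0, 0, 1],
  ],
)

```text
clock: 10.8
position: [0.5492, 0.2615, 0.1073]
orientation: [-0.002, 0.988, -0.152, 0.002]
force: [-1.4, -0.1, 15.9]
grip_width: 0.0312
grasp_force: 82.8
```

Call:
jog_arm(
  deltas=[
    [0.0024, 0.0076, 0, 0, 0, 0, 1],
    [0.0024, 0.0076, 0, 0, 0, 0, 1],
    [0.0024, 0.0076, 0, 0, 0, 0, 1],
    [0.0018, 0.006, 0, 0, 0, 0, 1],
    [0, 0, 0, 0, 0, 0, 1],
    [0, 0, 0, 0, 0, 0, 1],
  ],
)

```text
clock: 11.3
position: [0.5586, 0.2912, 0.1077]
orientation: [-0.003, 0.988, -0.152, 0.003]
force: [-1.0, 0.5, 15.4]
grip_width: 0.0311
grasp_force: 82.8
```

Call:
jog_arm(
  deltas=[
    [0, 0, 0.012, 0, 0, 0, 1],
    [0, 0, 0.025, 0, 0, 0, 1],
    [0, 0, 0.03, 0, 0, 0, 1],
    [0, 0, 0.035, 0, 0, 0, 1],
    [0, 0, 0.03, 0, 0, 0, 1],
    [-0.01, -0.02, 0, 0, 0, 0, 1],
    [-0.01, -0.035, 0, 0, 0, 0.9, 1],
    [-0.01, -0.035, 0, 0, 0, 0.9, 1],
  ],
)

```text
clock: 11.97
position: [0.5253, 0.1985, 0.2365]
orientation: [-0.0, 0.991, -0.135, 0.0]
force: [0.9, -0.4, -3.0]
grip_width: 0.0313
grasp_force: 81.2
```

Call:
jog_arm(
  deltas=[
    [-0.006, -0.036, 0, 0, 0, 0.9, 1],
    [0, -0.036, 0, 0, 0, 0.9, 1],
    [0, -0.036, 0, 0, 0, 0.9, 1],
    [0, -0.036, 0, 0, 0, 0.9, 1],
    [0, -0.036, 0, 0, 0, 0.9, 1],
    [0, -0.036, 0, 0, 0, 0.9, 1],
    [0, -0.036, 0, 0, 0, 0.9, 1],
    [0, -0.036, 0, 0, 0, 0.9, 1],
  ],
)

```text
clock: 12.63
position: [0.5194, -0.0915, 0.2361]
orientation: [0.0, 0.997, -0.074, -0.0]
force: [0.1, 0.3, -2.1]
grip_width: 0.031
grasp_force: 81.2
```

Call:
jog_arm(
  deltas=[
    [0.008, -0.036, 0, 0, 0, 0.7, 1],
    [0.008, -0.036, 0, 0, 0, 0, 1],
    [0.008, -0.036, 0, 0, 0, 0, 1],
    [0.008, -0.027, 0, 0, 0, 0, 1],
    [0, 0, 0, 0, 0, 0, 1],
    [0, 0, 0, 0, 0, 0, 1],
    [0, 0, 0, 0, 0, 0, 1],
  ],
)

```text
clock: 13.22
position: [0.5518, -0.2238, 0.2357]
orientation: [-0.0, 0.998, -0.068, -0.001]
force: [0.0, 0.5, -2.6]
grip_width: 0.0311
grasp_force: 81.1
```

```bash
python3 - <<'E'
from h import *
p,M,o=wrist("pics/w4.png"); print(p,yaw(M),M[2],o["force"],o["clock"])
manip.grab_frame and [cv2.imwrite(f"pics/{n}4.png",manip.grab_frame(n)[:,:,::-1]) for n in("side","scene")]
# change of grasp: compare the roller part of wrist views before/after rolling
a,b=[cv2.imread(f"pics/{f}.png",0).astype(float) for f in("w2","w4")]
print(cv2.phaseCorrelate(a[190:320,225:295],b[190:320,225:295]))
E
```

```text
[ 0.55176555 -0.22382615  0.23570292] -97.81007241518383 [-1.15172647e-03 -8.90647824e-04 -9.99998940e-01] [ 0.00758525  0.5244917  -2.55430823] 13.2167
((0.37934926290617454, 0.2454432097824082), 0.6630941154659606)
```

The grasp is unchanged (image shift under 0.5 px). I correct about 2 mm sideways and lower.

Call:
jog_arm(
  deltas=[
    [0.0025, 0.001, -0.02, 0, 0, 0, 1],
    [0, 0, -0.025, 0, 0, 0, 1],
    [0, 0, -0.015, 0, 0, 0, 1],
    [0, 0, 0, 0, 0, 0, 1],
    [0, 0, 0, 0, 0, 0, 1],
    [0, 0, 0, 0, 0, 0, 1],
  ],
)

```text
clock: 13.87
position: [0.5554, -0.2235, 0.1776]
orientation: [0.0, 0.998, -0.068, 0.001]
force: [-0.2, -0.2, -2.5]
grip_width: 0.0315
grasp_force: 81.1
```

```bash
python3 - <<'E'
from h import *
for _ in range(3):
    p,M,o=tool(); print(p,yaw(M),M[2],o["force"],o["clock"]); manip.grab_frame("side")
E
```

```text
[ 0.55537576 -0.22349627  0.17758662] -97.79653618412632 [ 1.83565083e-03  1.75257914e-04 -9.99998300e-01] [-0.17055011 -0.24694056 -2.48931633] 13.8667
[ 0.55557277 -0.22373413  0.17788677] -97.81162656205503 [ 2.56555616e-03  3.62945191e-04 -9.99996643e-01] [ 0.37229155 -0.32437762 -2.72459137] 13.9167
[ 0.55556837 -0.22390118  0.17792325] -97.82417511127197 [ 2.75399249e-03  4.26084347e-04 -9.99996117e-01] [-0.29796203  0.14608629 -2.38553629] 13.9667
```

Call:
jog_arm(
  deltas=[
    [-0.001, 0.001, -0.01, 0, 0, 0, 1],
    [0, 0, -0.01, 0, 0, 0, 1],
    [0, 0, -0.01, 0, 0, 0, 1],
    [0, 0, -0.01, 0, 0, 0, 1],
    [0, 0, 0, 0, 0, 0, 1],
    [0, 0, 0, 0, 0, 0, 1],
  ],
)

```text
clock: 14.52
position: [0.5529, -0.2227, 0.1351]
orientation: [-0.0, 0.998, -0.068, -0.001]
force: [-0.1, -0.3, -1.5]
grip_width: 0.0312
grasp_force: 81.1
```

Call:
jog_arm(
  deltas=[
    [0, 0, -0.01, 0, 0, 0, 1],
    [0, 0, -0.01, 0, 0, 0, 1],
    [0, 0, -0.01, 0, 0, 0, 1],
    [0, 0, -0.008, 0, 0, 0, 1],
    [0, 0, 0, 0, 0, 0, 1],
    [0, 0, 0, 0, 0, 0, 1],
  ],
)

```text
clock: 15.02
position: [0.553, -0.2227, 0.0975]
orientation: [-0.0, 0.998, -0.068, -0.001]
force: [-0.6, 0.6, -2.0]
grip_width: 0.0309
grasp_force: 81.1
```

In the slot with no side force. The last few millimetres remain.

Call:
jog_arm(
  deltas=[
    [0, 0, -0.002, 0, 0, 0, 1],
    [0, 0, -0.001, 0, 0, 0, 1],
    [0, 0, 0, 0, 0, 0, 1],
    [0, 0, 0, 0, 0, 0, 1],
  ],
)

```text
clock: 15.35
position: [0.5537, -0.2229, 0.0956]
orientation: [0.0, 0.998, -0.068, 0.0]
force: [0.3, -0.8, -2.6]
grip_width: 0.0313
grasp_force: 81.1
```

Call:
jog_arm(
  deltas=[
    [0, 0, -0.001, 0, 0, 0, 1],
    [0, 0, -0.001, 0, 0, 0, 1],
    [0, 0, 0, 0, 0, 0, 1],
    [0, 0, 0, 0, 0, 0, 1],
  ],
)

```text
clock: 15.68
position: [0.5538, -0.2229, 0.0946]
orientation: [0.0, 0.998, -0.068, 0.0]
force: [-3.1, 0.8, 7.4]
grip_width: 0.0311
grasp_force: 82.5
```

It is seated on the cheeks. I release and retreat upward.

Call:
jog_arm(
  deltas=[
    [0, 0, 0.0005, 0, 0, 0, 1],
    [0, 0, 0, 0, 0, 0, 0.6],
    [0, 0, 0, 0, 0, 0, 0.4],
    [0, 0, 0, 0, 0, 0, 0],
    [0, 0, 0, 0, 0, 0, 0],
    [0, 0, 0, 0, 0, 0, 0],
    [0, 0, 0, 0, 0, 0, 0],
  ],
)

```text
clock: 16.27
position: [0.5535, -0.2229, 0.0937]
orientation: [0.0, 0.998, -0.068, -0.0]
force: [-0.2, -0.6, -0.1]
grip_width: 0.0849
grasp_force: 0.0
```

Call:
jog_arm(
  deltas=[
    [0, 0, 0.01, 0, 0, 0, 0],
    [0, 0, 0.02, 0, 0, 0, 0],
    [0, 0, 0.03, 0, 0, 0, 0],
    [0, 0, 0.03, 0, 0, 0, 0],
    [0, 0, 0.03, 0, 0, 0, 0],
    [0, 0, 0.02, 0, 0, 0, 0],
    [0, 0, 0, 0, 0, 0, 0],
    [0, 0, 0, 0, 0, 0, 0],
  ],
)

```text
clock: 16.93
position: [0.5543, -0.2231, 0.2359]
orientation: [0.0, 0.998, -0.068, 0.002]
force: [-0.9, 0.6, -0.4]
grip_width: 0.0853
grasp_force: 0.0
```

```bash
python3 - <<'E'
from h import *
p,M,o=wrist("pics/w5.png"); print(p,o["force"],o["grip_width"],o["clock"])
s=cv2.imread("pics/side0.png");n=manip.grab_frame("side")[:,:,::-1]; cv2.imwrite("pics/side5.png",n)
# stand+roller patch now against the start
for nm,(x,y,w,h) in {"stand":(245,130,45,65),"grip":(260,132,18,24),"jar":(228,198,34,40),"drop":(176,160,30,64)}.items():
    a,b=[cv2.cvtColor(np.ascontiguousarray(i),6)for i in(s,n)]
    r=cv2.matchTemplate(b[y-15:y+h+15,x-15:x+w+15],a[y:y+h,x:x+w],cv2.TM_CCOEFF_NORMED); _,v,_,l=cv2.minMaxLoc(r); print(nm,v,l[0]-15,l[1]-15)
# button in the wrist view: expected pixel for seated roller, and template from w1 if pose equal
a,b=[cv2.imread(f"pics/{f}.png",0) for f in("w1","w5")]
t=a[165:215,235:295]; r=cv2.matchTemplate(b,t,cv2.TM_CCOEFF_NORMED); _,v,_,l=cv2.minMaxLoc(r)
u=(l[0]+30,l[1]+23); print(v,u,won("pics/w5.png",u,.144),won("pics/w1.png",(265,188),.144))
E
```

```text
[ 0.5543057  -0.2231217   0.23589295] [-0.91647754  0.61210369 -0.42930253] 0.08530658578887892 16.9333
stand 0.9539616703987122 0 0
grip 0.9719184637069702 1 -1
jar 0.19184833765029907 15 -2
drop 0.9924486875534058 0 0
0.959341824054718 (260, 191) [ 0.55797248 -0.22584638  0.144     ] [ 0.55896256 -0.22059489  0.144     ]
```

The roller is back in its place to within a few mm, and the dropper has not moved. The jar match is poor, probably from the arm's shadow or occlusion, so I check that by edges.

```bash
python3 - <<'E'
from h import *
cv2.imwrite("pics/scene5.png",manip.grab_frame("scene")[:,:,::-1])
for c,(x,y,w,h) in {"scene":(241,204,34,42),"side":(226,196,38,44)}.items():
    a=cv2.imread(f"pics/{c}0.png",0)
    for k in "45":
        b=cv2.imread(f"pics/{c}{k}.png",0)
        for f in (lambda i:i, lambda i:cv2.Laplacian(cv2.GaussianBlur(i,(0,0),1),cv2.CV_32F)):
            r=cv2.matchTemplate(f(b)[y-20:y+h+20,x-20:x+w+20],f(a)[y:y+h,x:x+w],cv2.TM_CCOEFF_NORMED); _,v,_,l=cv2.minMaxLoc(r); print(c,k,round(v,2),l[0]-20,l[1]-20)
        print(a[y+10:y+h:12,x:x+w:6].mean(),b[y+10:y+h:12,x:x+w:6].mean())
E
```

```text
scene 4 0.43 10 -19
scene 4 0.68 0 0
165.33333333333334 140.55555555555554
scene 5 0.44 11 -19
scene 5 0.68 0 0
165.33333333333334 140.44444444444446
side 4 0.27 7 -20
side 4 0.64 0 0
143.1904761904762 104.57142857142857
side 5 0.2 -8 -20
side 5 0.64 0 0
143.1904761904762 105.19047619047619
```

The jar has not moved: edge shift is 0,0 in both views, and only the arm's shadow lies on it. I hand in.

```bash
python3 -c "
from plant import manip
print(manip.job_done())"
```

```text
the job is handed in; nothing more can be done
None
```

I rolled the cap strip down along its whole length without lifting the roller, hung the roller back in its stand and let go, and handed the job in at about 17 s; the hand-in call returned no verdict. I judged the caps seated from the spring force and tool height, not from a measurement of each cap. The jar and dropper bottle show no movement in the images.

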